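# Pin the latch bar of a casting form

## Task

Swing the latch bar on the front of the casting form fully shut, then take the long pin out of the rack and thread it down through the upper ear, the eye of the bar and the lower ear until its flange sits flat on the upper ear; let go of it there. The latch is bolted in slots, so feel for where its hole really is, go gently (never press hard with the pin or on the latch), and leave the other pins and everything else on the table where they are.

Things in the scene. Friction and masses are not known exactly. Their poses are not given: they have to be found in the camera images.
- form: The fixed casting form: plywood tray (210 x 340 x 75 mm high, starting 60 mm towards +x) with a grey slab, and a 12 mm thick steel sole plate in front of it carrying the latch. Origin: on the table under the MIDDLE position of the latch's hole axis; x points to the tray, z up. The true hole axis is upright, at x = 0 and somewhere from y = -17 to +17 mm, different each time.
- latch_mid (a point): Point at the height of the upper ear's top (z 115 mm), in the middle of the slots' range, axes as the form's; NOT the true hole. The steel latch carriage (ears and bar together) is bolted tight in slots up to 17 mm to either side of it along y, and does not move in the job. Its hole shows from above.
- pivot_mid (a point): Mid-range point of the bar's pivot axis (form x 0, y +160 mm), at z 110 mm; the true pivot is shifted along y just as the hole is. On the bar, 70 mm from the pivot axis, stands a round upright steel knob (20 mm diameter, z 79 to 122 mm) by which to push or pull the bar in an arc: at joint value q it is at pivot + 70 mm x (-sin q, -cos q) in the form's x, y.
- upper_ear_mid (a point): Mid-range centre of the upper ear (z 107.5 mm; shifted along y as the hole is). Two level ears, 44 x 44 x 15 mm, centred on the hole axis: upper z 100 to 115 mm, lower z 35 to 50 mm, each with a 16 mm through hole, mouth bevelled 0.5 mm. A web joins them at x 22 to 36 mm. Their -y side faces, 22 mm from the hole axis, are free to be touched.
- bar (a joint): The latch bar: level dark steel bar, 22 mm wide, z 65 to 79 mm, on an upright pivot on the carriage 160 mm from the hole axis towards the form's +y. rad: 0 = fully shut on its stop, along the form's y, its 34 mm eye (hole 17 mm) between the ears in line with their holes; grows as the eye end swings out towards the form's -x, to 1.3. Friction 0.12 N m: it stays where left.
- rack: The pin rack: a fixed wooden block 220 x 60 x 50 mm high, long along its x, with three upright holes (17 mm diameter, 35 mm deep) 75 mm apart along its middle line, one pin standing in each, in any order. Origin: centre of the underside.
- pin: The long pin, the tallest in the rack: steel shaft 14 mm diameter, 95 mm long, foot bevelled 1 mm over 2 mm; above it a flange (30 mm diameter, 6 mm thick), then a round black grip (22 mm diameter, 40 mm high, top 141 mm over the foot). Origin: centre of the foot; z runs up the pin. About 0.16 kg. With its flange on the upper ear its foot is at z 20 mm, 15 mm below the lower ear.
- short_pin: A pin with the same black grip and flange but a shaft of only 45 mm; stays in the rack. Origin: centre of the foot.
- tee_pin: A pin with a 45 mm shaft and a steel cross bar (60 mm long) for a grip; stays in the rack. Origin: centre of the foot.
- jar: A glass jar with a steel cap, 64 mm diameter, 85 mm high; a bystander. Origin: centre of the underside.
- can: A tin, 66 mm diameter, 100 mm high; a bystander. Origin: centre of the underside.
- trowel: A finishing trowel lying on its blade (260 x 100 mm, 52 mm high with its wooden handle); a bystander. Origin: centre of the underside.
- roller: A grey roller sleeve, 48 mm diameter, 200 mm long, lying along its x; a bystander. Origin: centre of the underside.
- block: A cork rubbing block 110 x 65 x 40 mm; a bystander. Origin: centre of the underside.
- clamp: A red C-clamp lying flat, about 75 x 160 x 20 mm; a bystander. Origin: middle of its spine, underside.

How it is judged:
By the outcome, as a careful person would: the job done as asked, in the order asked, and still so for the second after the job is handed in, with the robot touching nothing.
It also fails if it takes over 67 s, if anything falls off the work surface, if the arm or the gripper's body presses on something with over 40 N, if the wrist force passes 120 N, or if a joint passes its speed limit or range.

## Robot

A 6-joint arm with a two-finger parallel gripper is mounted at the origin on the work surface. World frame = base frame: x ahead of the robot, y to its left, z up, the work surface at z = 0. Lengths are in m, angles in rad, forces in N, time in s.
With the tool pointing down it reaches from about 0.35 to 0.925 m from the base axis. Payload 6.4 kg.
Tool frame: the origin (TCP) lies at the very end of the fingers, on their centre line; the grasp point (between the pads) lies 19 mm behind it; z points along the fingers, y is the line along which they close (so a half turn about z gives the same grasp; the last joint's range is limited). The gripper opens to 85 mm and grips with 20 to 120 N. Pads are 22 mm wide; open, the fingers measure 114 mm over their backs; the gripper's body (76 mm by 85 mm) begins 54 mm behind the grasp point. The pads swing forward as they close: fully open they stand 13 mm farther back than shut.
Start: joints at [-1.291, 0.245, 1.558, -0, 1.339, -0.174], TCP at [0.285, -0.584, 0.231] pointing down, gripper open.
Joint ranges: [-3.13, 3.13], [-1.02, 2.26], [0.13, 2.54], [-0.95, 4.09], [0.21, 2.88], [-2.74, 2.74]. Speed limits (rad/s): [2.57, 2.57, 3.14, 3.14, 3.14, 3.14].

## Interface

Orientations are given as a unit quaternion [w, x, y, z].
In Python, from cell import * gives the robot as it stands.
- The arm moves only by the tool jog_arm, never from a script. Its argument "motion" is text: rows parted by semicolons, each of 7 numbers parted by spaces: the turn, a rotation vector about the tool's x, y, z in degrees, then the shift along the tool's x, y, z in mm, then the opening, from 0 (shut) to 1 (fully open). In form: rx ry rz tx ty tz grip; .... A call has 1 to 20 rows; each row shifts and turns the commanded pose from where the row before left it, along the tool's axes as they then stand; what a row does not reach is not made up. A row lasts 1/12 s, in which the tool goes at most 41.7 mm and 7.16 degrees, less where a joint would pass 70% of its speed; a pose out of reach is approached as far as the arm can. A call with a gripper value outside its range is refused whole. The fingers move at their own pace and stop on an object; the grip force is fixed at half the most. Time passes only in rows, so rows that do not move let the fingers close. It gives the time, the measured TCP pose, the force, the opening and the grip force at its end, in the units of the state.
- get_obs(): the state, without advancing time (a new reading comes with each control period).
- camera(name): name is "side" or "top"; returns a dict with "image" (384x512x3 uint8, blue, green, red), "z_map" (384x512 float32, m along the optical axis (not along the pixel's ray), 0 where there is no reading), "vertical_fov" (degrees; the focal length in pixels is half the picture's height over the tangent of half this angle, whatever the lens; pixels are square), "cx", "cy" (the principal point, pixels), "world_from_camera" (4x4, takes a point from camera to world coordinates). Camera axes: x right, y up, looking along -z (the intrinsics and any distortion apply to the point x, -y, -z); pixel columns grow to the right and rows downward; lengths in m; the calibration is good to about 2 mm. A picture is of the moment at which its call begins.
- sign_off(): hands the job in; it is judged then, once.
Trained networks look in a picture, given as the dict that the camera call returned (one of the last four; its "shot" number tells which), for a name from the list of things; names that differ only in an ending like _2 or _b are one class to them, and where a whole thing is asked for, a point or a joint stands for the part that bears it (a point fixed in the world has none). Each returns a list of dicts, best first, with "conf" (0 to 1); they miss things now and then, are a little off and sometimes report something else, mostly with a low value. They report only what shows in the picture. A call takes as long as a camera call.
- search_frame(picture, query): "bbox" ([left, top, right, bottom] in pixels, round what is visible of it).
- place_of(picture, query): "pixel" ([column, row] in pixels: a listed point, or the origin of a listed thing).
The state is a dict: "time": time; "joint_positions": joint angles; "dq": joint speeds; "tau": joint torques, N m; "eef_pos": TCP position; "tool_rot": TCP orientation; "wrist_force": force on the tool from outside, world axes, zero at the start; "moment": the same for the moment, N m; "gripper_width": finger opening in m; "finger_force": force on a finger pad.
Only numpy, scipy, OpenCV 4.12 (cv2) and the standard library are available. Lean on these libraries where they do the work, as an engineer would, in place of code of your own. Each camera call takes 0.05 s, during which the arm holds its last target. There are 200 camera calls.

## Working session

There is one attempt and no reset: what is moved stays moved. The work goes in short steps, Python scripts to look and compute and a tool call to move; the robot and the scene stay as the last step left them, time stands still between calls to the robot, and variables do not carry over. Pictures are saved under pics/ and viewed, at most 10 in all, crops included, and the job is handed in when it is done.

Besides the shell and the picture viewer there is one more tool, called as a command line: name --argument value ..., lists and objects as JSON in quotes. jog_arm: Moves the arm, as the interface text tells. Its arguments: {"type":"object","properties":{"motion":{"type":"string"}},"required":["motion"]}

```bash
mkdir -p pics; ls; cat > h.py <<'E'
from cell import *
import numpy as np, cv2
def foc(p): return p["image"].shape[0]/2/np.tan(np.radians(p["vertical_fov"])/2)
def world(p,u,v,d=None,z=None):
    f=foc(p); T=np.array(p["world_from_camera"])
    r=np.array([(u-p["cx"])/f,-(v-p["cy"])/f,-1.])
    if z is not None:
        w=T[:3,:3]@r; s=(z-T[2,3])/w[2]; return T[:3,3]+s*w
    if d is None: d=p["z_map"][int(round(v)),int(round(u))]
    return T[:3,:3]@(r*d)+T[:3,3]
def cloud(p):
    f=foc(p); T=np.array(p["world_from_camera"]); d=p["z_map"]; h,w=d.shape
    u,v=np.meshgrid(np.arange(w),np.arange(h))
    P=np.stack([(u-p["cx"])/f*d,-(v-p["cy"])/f*d,-d],-1)
    return P@T[:3,:3].T+T[:3,3]
E
python3 - <<'E'
from h import *
np.set_printoptions(precision=4,suppress=True)
for n in ["top","side"]:
    p=camera(n); cv2.imwrite(f"pics/{n}0.png",p["image"]); print(n,{k:v for k,v in p.items() if k not in("image","z_map")})
    for q in ["latch_mid","pivot_mid","upper_ear_mid","form","rack","pin","short_pin","tee_pin","bar","jar","can"]:
        a=place_of(p,q)[:1]; b=search_frame(p,q)[:1]
        print(q,[(np.round(x["pixel"],1),round(x["conf"],2)) for x in a],[(np.round(x["bbox"]),round(x["conf"],2)) for x in b])
o=get_obs(); print(o)
E
```

```text
pics
top {'vertical_fov': 48.15710646066785, 'cx': 256.3060561347633, 'cy': 188.79663932128503, 'world_from_camera': array([[ 0.0026,  0.9977, -0.0678,  0.393 ],
       [-1.    ,  0.0029,  0.005 ,  0.0105],
       [ 0.0052,  0.0678,  0.9977,  1.5339],
       [ 0.    ,  0.    ,  0.    ,  1.    ]]), 'shot': 1}
latch_mid [(array([219.7, 153.9]), 0.96)] [(array([160.,  78., 262., 204.]), 0.59)]
pivot_mid [(array([170.9, 153.3]), 0.62)] [(array([160.,  81., 259., 203.]), 0.91)]
upper_ear_mid [(array([223.4, 153.7]), 0.86)] [(array([159.,  80., 259., 204.]), 0.77)]
form [] [(array([158.,  78., 261., 203.]), 0.85)]
rack [(array([225.4, 153.8]), 0.18)] [(array([320., 148., 357., 209.]), 0.96)]
pin [(array([328.4, 161.3]), 0.38)] [(array([330., 152., 340., 157.]), 0.6)]
short_pin [(array([338.4, 195.3]), 0.44)] []
tee_pin [(array([333. , 177.2]), 0.58)] []Traceback (most recent call last):
  File "<stdin>", line 6, in <module>
ValueError: it knows: block, can, clamp, form, jar, latch_mid, pin, pivot_mid, rack, roller, short_pin, tee_pin, trowel, upper_ear_mid
```

```bash
python3 - <<'E'
from h import *
np.set_printoptions(precision=4,suppress=True)
p=camera("side"); cv2.imwrite("pics/side0.png",p["image"]); print({k:v for k,v in p.items() if k not in("image","z_map")})
for q in ["latch_mid","pivot_mid","upper_ear_mid","form","rack","pin","short_pin","tee_pin","jar","can"]:
    a=place_of(p,q)[:1]; b=search_frame(p,q)[:1]
    print(q,[(np.round(x["pixel"],1),round(x["conf"],2)) for x in a],[(np.round(x["bbox"]),round(x["conf"],2)) for x in b])
t=camera("top"); im=cv2.resize(t["image"][60:240,140:380],None,fx=3.3,fy=3.3,interpolation=cv2.INTER_CUBIC); cv2.imwrite("pics/top1.png",im)
np.savez("t.npz",**t); np.savez("s.npz",**p)
o=get_obs(); print(o)
E
```

```text
{'vertical_fov': 46.919902247497475, 'cx': 252.37603838854423, 'cy': 186.66630691247116, 'world_from_camera': array([[ 0.9916,  0.0826, -0.0999,  0.3661],
       [-0.1291,  0.6977, -0.7047, -0.9731],
       [ 0.0115,  0.7116,  0.7025,  1.0862],
       [ 0.    ,  0.    ,  0.    ,  1.    ]]), 'shot': 2}
latch_mid [(array([276.7, 161.5]), 0.79)] [(array([230., 126., 366., 207.]), 0.78)]
pivot_mid [(array([268.1, 132.3]), 0.96)] [(array([227., 125., 366., 209.]), 0.97)]
upper_ear_mid [(array([279.1, 162. ]), 0.55)] [(array([229., 124., 369., 210.]), 0.57)]
form [(array([267.6, 354.5]), 0.57)] [(array([229., 124., 363., 207.]), 0.77)]
rack [(array([276.2, 286. ]), 0.9)] [(array([234., 256., 316., 302.]), 0.95)]
pin [(array([300.7, 273.7]), 0.59)] [(array([300., 240., 308., 267.]), 0.47)]
short_pin [(array([250.8, 289.2]), 0.64)] [(array([247., 266., 256., 283.]), 0.53)]
tee_pin [(array([275.4, 280.2]), 0.63)] []
jar [(array([247.5, 286.5]), 0.72)] [(array([218., 208., 236., 239.]), 0.85)]
can [(array([339.9, 331. ]), 0.86)] [(array([328., 300., 357., 340.]), 0.63)]
{'time': 1.95, 'joint_positions': array([-1.2911,  0.2451,  1.5578, -0.    ,  1.3387, -0.1741]), 'dq': array([ 0.001 , -0.0011,  0.0006,  0.0002, -0.0008,  0.0001]), 'tau': array([  0.    , -42.9504, -32.6417,  -0.0001,   0.0005,   0.    ]), 'eef_pos': array([ 0.2849, -0.5842,  0.2313]), 'tool_rot': array([ 0.    ,  0.9744,  0.225 , -0.    ]), 'wrist_force': array([-0.8581,  0.9792,  0.1873]), 'moment': array([ 0.054 ,  0.0147, -0.0319]), 'finger_force': 0.0, 'gripper_width': 0.08545816163091573}
```

View pics/side0.png

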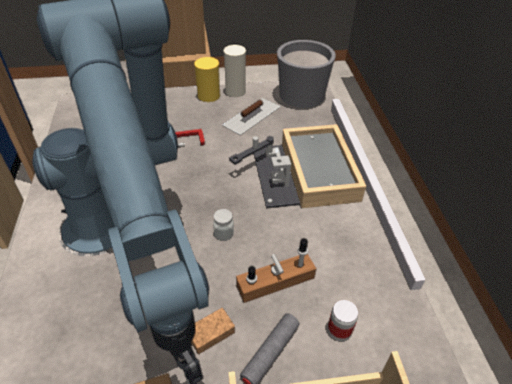

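View pics/top1.png

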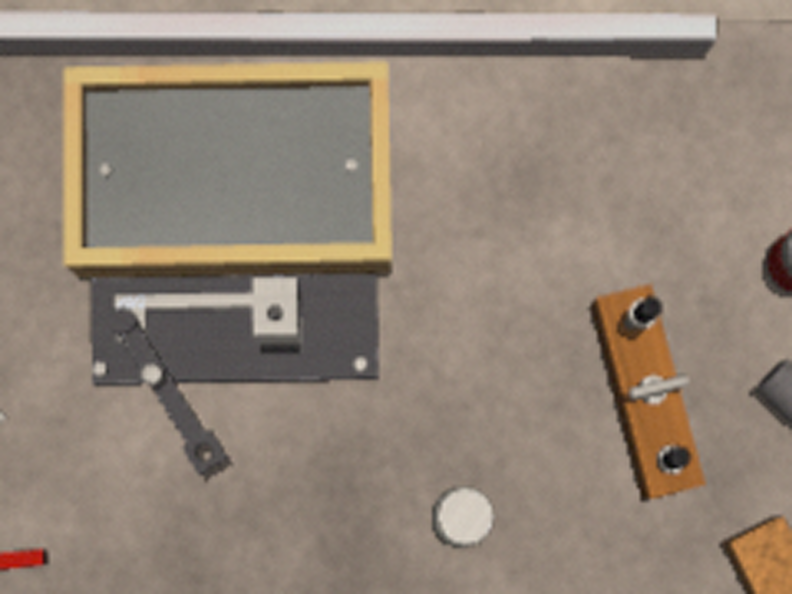

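View pics/top0.png

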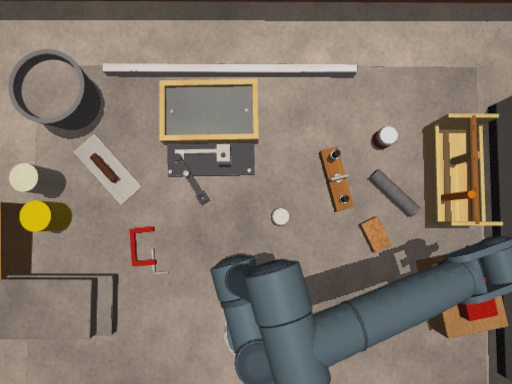

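The side view shows the latch bar swung open (eye near 235,173) and the long pin as the far one in the rack (grip near 303,245). In the top crop the hole is at about full-frame (223,154.5), the knob at (186,173) and the long pin's grip at (335.5,154).

```bash
python3 - <<'E'
from h import *
np.set_printoptions(precision=4,suppress=True)
t=dict(np.load("t.npz")); s=dict(np.load("s.npz"))
t={k:(v if v.ndim else v.item()) for k,v in t.items()}; s={k:(v if v.ndim else v.item()) for k,v in s.items()}
for n,p in (("top",t),("side",s)):
    C=cloud(p); x,y,z=C[...,0],C[...,1],C[...,2]
    def seg(nm,m):
        P=C[m]; 
        if len(P)<3: print(n,nm,len(P)); return
        r=cv2.minAreaRect(P[:,:2].astype(np.float32)*1000); print(n,nm,len(P),P.mean(0),"rect",np.round(np.array(r[0]),1),np.round(r[1],1),round(r[2],1),"zmax",P[:,2].max())
    hold=world(p,*((223.3,154.5) if n=="top" else (279,162)),z=.115)
    reg=(x>.3)&(x<.75)&(y>-.02)&(y<.4)
    seg("ear",reg&(x<.56)&(abs(x-hold[0])<.06)&(abs(y-hold[1])<.06)&(z>.108)&(z<.122))
    seg("tray",(x>.45)&(x<.9)&(y>-.05)&(y<.45)&(z>.06)&(z<.09)&(C[...,0]>hold[0]+.05))
    kn=world(p,186,173.3,z=.122) if n=="top" else None
    if n=="top": print("hole",hold,"knob",kn,"pivot",world(p,177.9,156.4,z=.079),"eye",world(p,202.2,198,z=.079)); global_k=kn;H=hold
    seg("knob",(np.hypot(x-global_k[0],y-global_k[1])<.03)&(z>.1)&(z<.13))
    seg("barpts",(x>.3)&(x<H[0]-.01)&(y>H[1]-.02)&(y<H[1]+.25)&(z>.07)&(z<.084))
    rr=(x>.28)&(x<.7)&(y<-.15)&(y>-.36)
    seg("rack",rr&(z>.045)&(z<.054))
    pin=world(p,335.5,154,z=.155) if n=="top" else pinw
    pinw=pin; print("pin guess",pin)
    seg("pin grip",(np.hypot(x-pin[0],y-pin[1])<.05)&(z>.122)&(z<.17))
    seg("pin flange",(np.hypot(x-pin[0],y-pin[1])<.05)&(z>.105)&(z<.119))
E
```

```text
top ear 0
top tray 1779 [0.7679 0.173  0.0731] rect [768.6 169.8] [213.6 341.6] 1.2 zmax 0.08518841253017384
hole [0.6034 0.1135 0.115 ] knob [0.5395 0.2355 0.122 ] pivot [0.6017 0.2707 0.079 ] eye [0.4601 0.1864 0.079 ]
top knob 36 [0.5412 0.236  0.1181] rect [541.8 236.7] [17.3 19. ] 52.4 zmax 0.1283656873165211
top barpts 295 [0.5153 0.2197 0.0781] rect [524.8 225.1] [172.3  33.8] 32.0 zmax 0.08368273612223254
top rack 741 [ 0.5308 -0.2755  0.0497] rect [ 533.4 -276.4] [219.1  61.2] 14.5 zmax 0.05392500092731489
pin guess [ 0.6004 -0.2525  0.155 ]
top pin grip 48 [ 0.604  -0.256   0.1508] rect [ 604.3 -257.5] [19.8 19.6] 12.1 zmax 0.16223753538491237
top pin flange 21 [ 0.6023 -0.2524  0.1152] rect [ 604.1 -254.3] [26.8 19.3] 32.0 zmax 0.11887395609181528
side ear 0
side tray 1514 [0.7713 0.1468 0.0722] rect [771.1 168.5] [212.9 349.2] 1.0 zmax 0.08201875522152147
side knob 38 [0.5436 0.2333 0.1141] rect [544.4 237.3] [24.4 14.3] 82.4 zmax 0.12520986834314585
side barpts 249 [0.5154 0.2152 0.0771] rect [523.5 226.7] [173.3  39.2] 35.6 zmax 0.08394976182938652
side rack 1198 [ 0.5355 -0.2814  0.0495] rect [ 536.1 -276.6] [221.2  64.9] 14.3 zmax 0.05395304171755133
pin guess [ 0.6004 -0.2525  0.155 ]
side pin grip 99 [ 0.607  -0.2624  0.1453] rect [ 607.9 -258.4] [21.8 20.7] 85.0 zmax 0.15945543321837963
side pin flange 39 [ 0.606  -0.2643  0.1146] rect [ 606.4 -262.1] [21.1 28. ] 72.1 zmax 0.11832767743694428
```

jog_arm --motion "0 0 0 15 -17 0 0;0 0 0 27 -31 0 0;0 0 0 27 -31 0 0;0 0 0 27 -31 0 0;0 0 0 27 -31 0 0;0 0 0 27 -31 0 0;0 0 0 27 -31 0 0;0 0 0 27 -31 0 0;0 0 0 27 -31 0 0;0 0 0 27 -31 0 0;0 0 0 27 -31 0 0;0 0 0 27 -31 0 0;0 0 0 27 -31 0 0;0 0 0 27 -31 0 0;0 0 0 27 -31 0 0;0 0 0 27 -31 0 0;0 0 0 27 -31 0 0;0 0 0 27 -31 0 0;0 0 0 27 -31 0 0;0 0 0 27 -31 0 0"

```text
time: 3.62
eef_pos: [0.494, 0.1942, 0.2316]
tool_rot: [0.0, 0.974, 0.225, 0.0]
wrist_force: [0.3, -0.6, -0.1]
gripper_width: 0.0001
finger_force: 0.0
```

jog_arm --motion "0 0 -7 0 0 0 0;0 0 -7 0 0 0 0;0 0 -7 0 0 0 0;0 0 -7 0 0 0 0;0 0 -7 0 0 0 0;0 0 -7 0 0 0 0;0 0 -7 0 0 0 0;0 0 -7 0 0 0 0;0 0 -7 0 0 0 0;0 0 -7 0 0 0 0;0 0 -7 0 0 0 0;0 0 -7 0 0 0 0;0 0 -7 0 0 0 0;0 0 -7 0 0 0 0;0 0 -7 0 0 0 0;0 0 -7 0 0 0 0;0 0 -7 0 0 0 0;0 0 -7 0 0 0 0;0 0 -7 0 0 0 0;0 0 0 0 0 0 0"

```text
time: 5.28
eef_pos: [0.4939, 0.1919, 0.2314]
tool_rot: [0.0, 0.181, 0.983, 0.0]
wrist_force: [0.2, 0.6, 0.0]
gripper_width: 0.0
finger_force: 0.0
```

```bash
cat >> h.py <<'E'
from scipy.spatial.transform import Rotation as Ro
np.set_printoptions(precision=4,suppress=True)
def tool(*pts):
    o=get_obs(); q=o["tool_rot"]; R=Ro.from_quat([q[1],q[2],q[3],q[0]]); e=np.array(o["eef_pos"])*1000
    X=R.as_matrix(); print("t",round(o["time"],2),"eef",np.round(e,1),"xdeg",np.round(np.degrees(np.arctan2(X[1,0],X[0,0])),2),"z",X[:,2],"F",np.round(o["wrist_force"],1),"w",round(o["gripper_width"]*1000,1),"j",np.round(o["joint_positions"],2))
    for p in pts:
        p=np.array(p,float); print(p,"->",np.round(R.inv().apply(p-e),1)); e=p
E
python3 - <<'E'
from h import *
tool([508,249,231],[508,249,94])
t=camera("top"); C=cloud(t); x,y,z=C[...,0],C[...,1],C[...,2]
m=(x>.5)&(x<.68)&(y>.06)&(y<.17)&(z>.11)&(z<.12); P=C[m]
print(len(P),P.mean(0),cv2.minAreaRect(P[:,:2].astype(np.float32)*1000))
m=(x>.5)&(x<.68)&(y>.14)&(y<.32)&(z>.03)&(z<.2); P=C[m]
print("heights rail",[ (a,np.round(C[a].tolist(),3).tolist()) for a in [(150,205),(150,190),(152,205)]])
E
```

```text
t 5.28 eef [493.9 191.9 231.4] xdeg 159.11 z [ 0.0002  0.     -1.    ] F [0.2 0.6 0. ] w 0.0 j [ 0.16 -0.04  1.86  0.    1.32 -1.05]
[508. 249. 231.] -> [ 7.2 58.4  0.4]
[508. 249.  94.] -> [  0.  -0. 137.]
191 [0.6112 0.1146 0.1148] ((610.580810546875, 114.66563415527344), (57.4994010925293, 40.49637985229492), 0.5842681527137756)
heights rail [((150, 205), [0.633, 0.185, 0.024]), ((150, 190), [0.632, 0.238, 0.027]), ((152, 205), [0.626, 0.185, 0.02])]
```

jog_arm --motion "0 0 0 3.6 29 0 0;0 0 0 3.6 29 0 0;0 0 0 0 0 34 0;0 0 0 0 0 34 0;0 0 0 0 0 34 0;0 0 0 0 0 35 0;0 0 0 0 0 0 0"

```text
time: 5.92
eef_pos: [0.5025, 0.2472, 0.0868]
tool_rot: [-0.006, 0.184, 0.983, -0.003]
wrist_force: [-1.9, -1.6, -0.5]
gripper_width: 0.0
finger_force: 0.0
```

jog_arm --motion "0 0 0 -5 0 0 0;0 0 0 -5 0 0 0;0 0 0 -5 0.5 0 0;0 0 0 -4 -2.4 0 0;0 0 0 -4 -2.4 0 0;0 0 0 -4 -2.3 0 0;0 0 0 -4 -2.3 0 0;0 0 0 -4.3 -1 0 0;0 0 0 -4.3 -1 0 0;0 0 0 -4.3 -1 0 0;0 0 0 -4.2 -1.2 0 0;0 0 0 -4.4 0 0 0;0 0 0 -4.4 0 0 0;0 0 0 -4.4 0 0 0;0 0 0 -4.4 0.3 0 0;0 0 0 -4 1 0 0;0 0 0 -4 1 0 0"

```text
time: 7.33
eef_pos: [0.5732, 0.212, 0.094]
tool_rot: [-0.0, 0.182, 0.983, -0.0]
wrist_force: [-3.2, -1.3, 0.2]
gripper_width: 0.0003
finger_force: 1.1
```

```bash
python3 - <<'E'
from h import *
tool([582.4,211.5,94])
t=camera("top"); cv2.imwrite("pics/top2.png",cv2.resize(t["image"][120:220,150:270],None,fx=5,fy=5,interpolation=cv2.INTER_CUBIC))
E
```

```text
t 7.33 eef [573.2 212.   94. ] xdeg 159.0 z [-0.0004 -0.0001 -1.    ] F [-3.2 -1.3  0.2] w 0.3 j [ 0.17  0.31  1.75 -0.    1.08 -1.04]
[582.4 211.5  94. ] -> [-8.8  2.8  0. ]
```

View pics/top2.png

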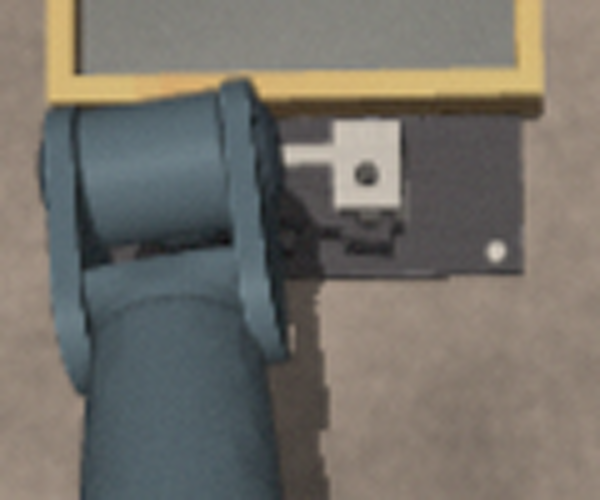

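The eye is now mostly under the upper ear (hole near crop 367,173). I'll creep on to the stop.

jog_arm --motion "0 0 0 -2 0.5 0 0;0 0 0 -2 0.5 0 0;0 0 0 -2 0.5 0 0;0 0 0 -1 0.5 0 0;0 0 0 -1 0.5 0 0;0 0 0 0 0 0 0"

```text
time: 7.88
eef_pos: [0.5814, 0.2117, 0.0942]
tool_rot: [0.0, 0.182, 0.983, 0.0]
wrist_force: [-0.6, 0.4, -1.1]
gripper_width: -0.0001
finger_force: 0.4
```

jog_arm --motion "0 0 0 -0.7 0.2 0 0;0 0 0 -0.7 0.2 0 0;0 0 0 0 0 0 0"

```text
time: 8.13
eef_pos: [0.5825, 0.2116, 0.0943]
tool_rot: [-0.0, 0.182, 0.983, 0.0]
wrist_force: [-1.7, 0.1, -0.1]
gripper_width: -0.0001
finger_force: 1.1
```

jog_arm --motion "0 0 0 -0.8 0.2 0 0;0 0 0 -0.8 0.2 0 0;0 0 0 0 0 0 0"

```text
time: 8.38
eef_pos: [0.5826, 0.2116, 0.0942]
tool_rot: [-0.002, 0.182, 0.983, -0.0]
wrist_force: [-9.4, -0.0, 4.4]
gripper_width: -0.0001
finger_force: 4.3
```

jog_arm --motion "0 0 0 -0.6 0.2 0 0;0 0 0 -0.6 0.2 0 0;0 0 0 0 0 0 0"

```text
time: 8.63
eef_pos: [0.5826, 0.2116, 0.0942]
tool_rot: [-0.004, 0.182, 0.983, -0.001]
wrist_force: [-14.2, -0.9, 8.7]
gripper_width: -0.0004
finger_force: 6.6
```

jog_arm --motion "0 0 0 -0.5 0.2 0 0;0 0 0 -0.5 0.2 0 0;0 0 0 0 0 0 0"

```text
time: 8.88
eef_pos: [0.5827, 0.2116, 0.0942]
tool_rot: [-0.005, 0.182, 0.983, -0.001]
wrist_force: [-18.7, -1.4, 11.4]
gripper_width: 0.0001
finger_force: 8.6
```

The stop is reached: the force climbs with no motion, and the finger sits where q = 0 predicts. Backing off, rising and going over to the pin.

jog_arm --motion "0 0 0 5 -1.5 0 0;0 0 0 10 0 0 0;0 0 0 15 0 0 0;0 0 0 0 0 -35 0;0 0 0 0 0 -35 0;0 0 0 0 0 -35 0;0 0 0 0 0 -35 0.5;0 0 -7 0 0 0 1;0 0 -7 0 0 0 1;0 0 -7 0 0 0 1;0 0 -1 0 0 0 1;0 0 0 0 -30 0 1;0 0 0 0 -40 0 1;0 0 0 0 -40 0 1;0 0 0 0 -40 0 1;0 0 0 0 -40 0 1;0 0 0 0 -40 0 1;0 0 0 0 -40 0 1;0 0 0 0 -40 0 1"

```text
time: 10.47
eef_pos: [0.5634, -0.0912, 0.2345]
tool_rot: [0.001, -0.007, 1.0, -0.0]
wrist_force: [0.3, -0.2, -0.1]
gripper_width: 0.0853
finger_force: 0.0
```

```bash
python3 - <<'E'
from h import *
tool([606.5,-258,170],[606.5,-258,119])
t=camera("top"); cv2.imwrite("pics/top3.png",cv2.resize(t["image"][120:220,150:270],None,fx=5,fy=5,interpolation=cv2.INTER_CUBIC))
C=cloud(t);x,y,z=C[...,0],C[...,1],C[...,2]
g=t["image"].astype(float).mean(2)
sub=g[146:163,214:234]; 
m=(g<110); m[:146]=0;m[163:]=0;m[:,:217]=0;m[:,230:]=0
print(np.round(sub[::1,3:17]).astype(int))
E
```

```text
t 10.47 eef [563.4 -91.2 234.5] xdeg -179.16 z [ 0.0015 -0.0005 -1.    ] F [ 0.3 -0.2 -0.1] w 85.3 j [-0.36  0.06  1.76  0.    1.32 -1.94]
[ 606.5 -258.   170. ] -> [ -40.6 -167.3   64.7]
[ 606.5 -258.   119. ] -> [ 0.1  0.  51. ]
[[191 190 188 188 188 188 185 188 184 186 185 189 173  71]
 [188 188 190 187 185 189 188 189 183 186 187 188 174  61]
 [189 189 190 186 186 188 187 187 183 183 187 187 174  56]
 [187 186 185 182 184 186 184 183 185 184 183 183 171  56]
 [182 187 185 184 183 183 183 183 184 183 183 183 170  58]
 [184 184 184 182 184 184 184 182 185 183 184 185 172  74]
 [186 184 187 185 178 140 136 145 185 185 184 186 171  77]
 [188 188 185 181 128  79  65  88 153 187 186 186 171  79]
 [185 186 185 170  67  45  53  62 116 183 185 184 171  81]
 [186 188 188 172  58  58  67  68 117 188 185 185 172  80]
 [187 184 186 177 114  81  54  78 150 188 184 186 174  83]
 [185 185 186 181 171 163 154 164 177 187 185 186 172  86]
 [188 187 187 188 188 186 183 187 188 188 187 188 171  81]
 [190 189 190 188 189 187 188 189 189 189 189 187 175  96]
 [187 186 190 187 186 187 186 186 186 188 185 186 173 103]
 [141 129 129 127 129 127 127 132 130 133 132 132 124  90]
 [ 77  79  93  94  91  91  90  94  93  94  95  93  94  92]]
```

View pics/top3.png

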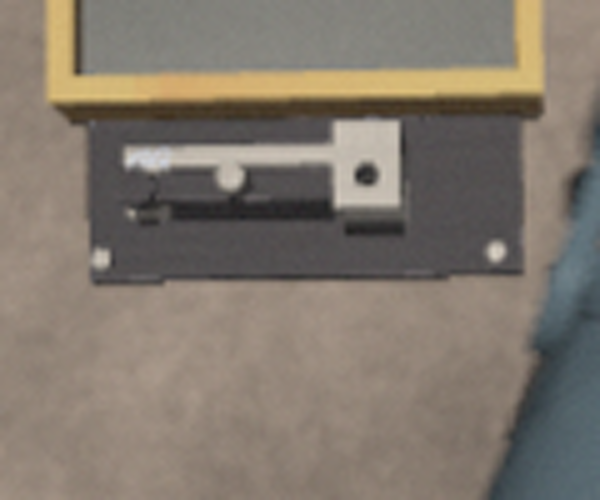

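The bar is shut: the knob (crop 230,178) and the eye are in line with the hole (crop 367,174). Now the pin.

jog_arm --motion "0 0 0 -8 -33.5 0 1;0 0 0 -8 -33.5 0 1;0 0 0 -8 -33.5 0 1;0 0 0 -8 -33.5 0 1;0 0 0 -8.6 -33.3 0 1;0 0 0 0 0 30 1;0 0 0 0 0 30 1;0 0 0 0 0 0 1"

```text
time: 11.18
eef_pos: [0.6038, -0.2543, 0.1671]
tool_rot: [-0.005, -0.007, 1.0, 0.003]
wrist_force: [-0.8, 0.5, -1.9]
gripper_width: 0.0852
finger_force: 0.0
```

```bash
python3 - <<'E'
from h import *
tool([606.5,-258,119])
t=camera("top"); print("hole",world(t,222.76,154.47,z=.115))
s=camera("side"); cv2.imwrite("pics/side1.png",cv2.resize(s["image"][200:310,220:350],None,fx=5,fy=5,interpolation=cv2.INTER_CUBIC))
E
```

```text
t 11.18 eef [ 603.8 -254.3  167.1] xdeg -179.19 z [-0.0096  0.0062 -0.9999] F [-0.8  0.5 -1.9] w 85.2 j [-0.57  0.32  1.58  0.    1.25 -2.16]
[ 606.5 -258.   119. ] -> [-3.1 -4.  48. ]
hole [0.6035 0.1153 0.115 ]
```

View pics/side1.png

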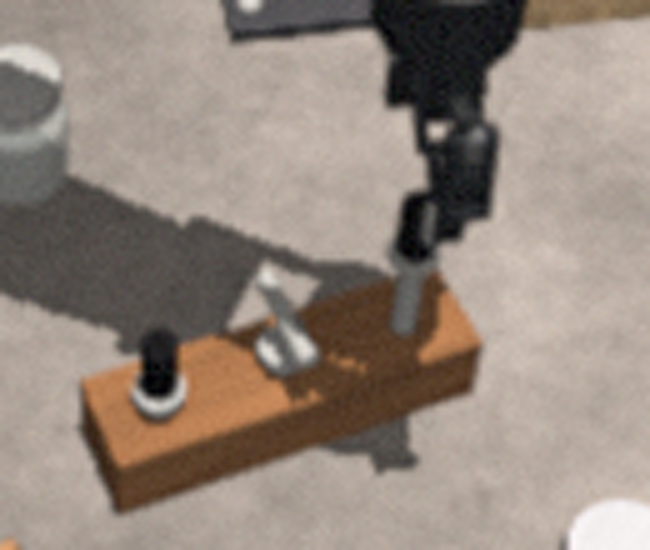

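The open fingers straddle the long pin's grip (crop 418,225). Going down 55 mm and closing.

jog_arm --motion "0 0 0 0 0 20 1;0 0 0 0 0 20 1;0 0 0 0 0 15 1;0 0 0 0 0 0 1;0 0 0 0 0 0 1"

```text
time: 11.7
eef_pos: [0.6073, -0.2557, 0.12]
tool_rot: [0.0, -0.009, 1.0, -0.0]
wrist_force: [0.4, -0.4, 0.2]
gripper_width: 0.0853
finger_force: 0.0
```

```bash
python3 - <<'E'
from h import *
tool([606.5,-258,119])
E
```

```text
t 11.7 eef [ 607.3 -255.7  120. ] xdeg -178.99 z [ 0.0003 -0.0002 -1.    ] F [ 0.4 -0.4  0.2] w 85.3 j [-0.57  0.38  1.61 -0.    1.16 -2.16]
[ 606.5 -258.   119. ] -> [ 0.9 -2.3  1. ]
```

jog_arm --motion "0 0 0 0.5 -2.3 0.5 1;0 0 0 0 0 0 0.4;0 0 0 0 0 0 0.3;0 0 0 0 0 0 0.2;0 0 0 0 0 0 0.1;0 0 0 0 0 0 0;0 0 0 0 0 0 0;0 0 0 0 0 0 0;0 0 0 0 0 0 0;0 0 0 0 0 0 0;0 0 0 0 0 0 0"

```text
time: 12.62
eef_pos: [0.6068, -0.2581, 0.1192]
tool_rot: [0.0, -0.009, 1.0, 0.0]
wrist_force: [0.3, 1.8, 4.1]
gripper_width: 0.0209
finger_force: 58.7
```

jog_arm --motion "0 0 0 0 0 -5 0;0 0 0 0 0 -15 0;0 0 0 0 0 -25 0;0 0 0 0 0 -30 0;0 0 0 0 0 -35 0;0 0 0 0 0 -35 0;0 0 0 0 0 -15 0;0 0 0 0 0 0 0;0 0 0 0 0 0 0"

```text
time: 13.37
eef_pos: [0.6066, -0.2585, 0.2798]
tool_rot: [0.001, -0.009, 1.0, -0.001]
wrist_force: [0.2, -0.2, -3.0]
gripper_width: 0.0204
finger_force: 59.0
```

```bash
python3 - <<'E'
from h import *
tool([604,75,240])
o=get_obs(); print(o["moment"],o["finger_force"])
s=camera("side"); C=cloud(s); e=o["eef_pos"]
x,y,z=C[...,0],C[...,1],C[...,2]
for lo,hi in ((-.1,-.07),(-.07,-.04),(-.04,-.01)):
    m=(abs(x-e[0])<.03)&(abs(y-e[1])<.03)&(z>e[2]+lo)&(z<e[2]+hi); print(m.sum(),C[m].mean(0)*1000, C[m].min(0)*1000,C[m].max(0)*1000)
m=(abs(x-e[0])<.03)&(abs(y-e[1])<.03); print("lowest",np.sort(C[m][:,2])[:5])
cv2.imwrite("pics/side2.png",cv2.resize(s["image"][150:300,240:360],None,fx=4,fy=4,interpolation=cv2.INTER_CUBIC))
E
```

```text
t 13.37 eef [ 606.6 -258.5  279.8] xdeg -179.01 z [ 0.0014 -0.0014 -1.    ] F [ 0.2 -0.2 -3. ] w 20.4 j [-0.57  0.23  1.49 -0.    1.42 -2.16]
[604.  75. 240.] -> [ -3.1 333.6  39.3]
[-0.0312 -0.0441 -0.0484] 58.98256480693817
36 [ 606.7672 -263.9322  194.6012] [ 601.4423 -267.441   180.0562] [ 615.0505 -258.0012  209.3251]
45 [ 607.2711 -264.1663  224.0971] [ 601.5816 -269.0129  209.8562] [ 615.0786 -259.0126  238.545 ]
29 [ 606.9083 -263.9034  249.75  ] [ 601.2657 -267.3807  240.5761] [ 615.1679 -259.1359  260.8131]
lowest [-0.0043 -0.0036 -0.0033 -0.0026 -0.0026]
```

View pics/side2.png

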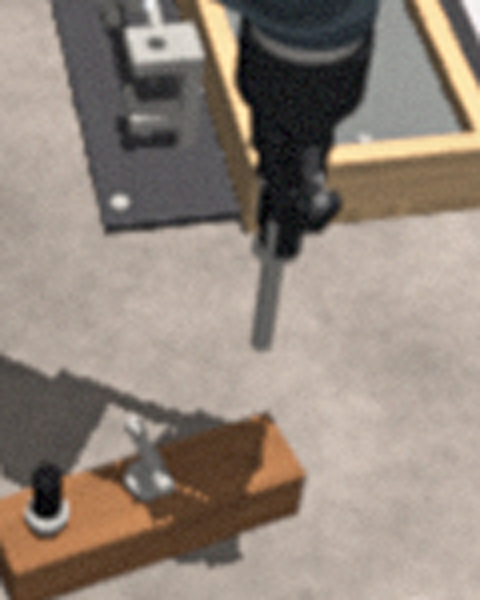

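The long pin hangs upright in the grip (shaft crop 268,290), and the other two stand in the rack. Going to the free side of the ear to feel for it.

jog_arm --motion "0 0 0 0 10 0 0;0 0 0 0 20 0 0;0 0 0 0 30 0 0;0 0 0 -1 40 0 0;0 0 0 -1 40 0 0;0 0 0 -1 40 10 0;0 0 0 0 40 10 0;0 0 0 0 40 10 0;0 0 0 0 30 10 0;0 0 0 0 20 10 0;0 0 0 0 12 10 0;0 0 0 0 6 7 0;0 0 0 0 0 5 0;0 0 0 0 0 0 0;0 0 0 0 0 0 0"

```text
time: 14.67
eef_pos: [0.6039, 0.0686, 0.2065]
tool_rot: [-0.0, -0.008, 1.0, -0.0]
wrist_force: [0.6, -0.2, -1.3]
gripper_width: 0.021
finger_force: 59.1
```

```bash
python3 - <<'E'
from h import *
tool([603.5,83,207])
print(get_obs()["moment"])
E
```

```text
t 14.67 eef [603.9  68.6 206.5] xdeg -179.08 z [-0.0007 -0.0003 -1.    ] F [ 0.6 -0.2 -1.3] w 21.0 j [-0.07  0.17  1.69 -0.    1.28 -1.66]
[603.5  83.  207. ] -> [ 0.2 14.4 -0.5]
[0.0193 0.0263 0.0238]
```

jog_arm --motion "0 0 0 0 4 0 0;0 0 0 0 4 0 0;0 0 0 0 3 0 0;0 0 0 0 1 0 0;0 0 0 0 1 0 0;0 0 0 0 0 0 0"

```text
time: 15.17
eef_pos: [0.6037, 0.083, 0.207]
tool_rot: [0.0, -0.009, 1.0, -0.0]
wrist_force: [-0.8, -0.2, -1.2]
gripper_width: 0.0206
finger_force: 59.1
```

jog_arm --motion "0 0 0 0 1 0 0;0 0 0 0 0.5 0 0;0 0 0 0 0 0 0"

```text
time: 15.42
eef_pos: [0.6036, 0.0843, 0.2068]
tool_rot: [-0.0, -0.009, 1.0, -0.0]
wrist_force: [0.8, -0.8, -2.4]
gripper_width: 0.0205
finger_force: 59.1
```

jog_arm --motion "0 0 0 0 1 0 0;0 0 0 0 0 0 0"

```text
time: 15.58
eef_pos: [0.6036, 0.0854, 0.2068]
tool_rot: [-0.0, -0.009, 1.0, 0.0]
wrist_force: [-0.0, -0.0, -1.8]
gripper_width: 0.0205
finger_force: 59.1
```

jog_arm --motion "0 0 0 0 1 0 0;0 0 0 0 0 0 0"

```text
time: 15.75
eef_pos: [0.6036, 0.0864, 0.2068]
tool_rot: [0.0, -0.009, 1.0, 0.0]
wrist_force: [0.6, 0.5, -1.6]
gripper_width: 0.0203
finger_force: 59.1
```

jog_arm --motion "0 0 0 0 0.7 0 0;0 0 0 0 0 0 0"

```text
time: 15.92
eef_pos: [0.6036, 0.0869, 0.2068]
tool_rot: [0.0, -0.009, 1.0, -0.0]
wrist_force: [-0.6, -1.3, -1.2]
gripper_width: 0.0202
finger_force: 59.0
```

jog_arm --motion "0 0 0 0 0.7 0 0;0 0 0 0 0 0 0"

```text
time: 16.08
eef_pos: [0.6036, 0.0872, 0.2068]
tool_rot: [0.0, -0.009, 1.0, -0.001]
wrist_force: [-0.1, -2.3, -2.1]
gripper_width: 0.0209
finger_force: 58.9
```

jog_arm --motion "0 0 0 0 0.7 0 0;0 0 0 0 0 0 0"

```text
time: 16.25
eef_pos: [0.6036, 0.0876, 0.2068]
tool_rot: [-0.0, -0.009, 1.0, -0.001]
wrist_force: [-1.1, -4.9, -2.5]
gripper_width: 0.0211
finger_force: 58.9
```

Contact comes at TCP y ≈ 86.7, so the hole is at y ≈ 115.7; the camera gave 115.3. Now the front face, for x.

jog_arm --motion "0 0 0 0 -4 0 0;0 0 0 5 -4 0 0;0 0 0 10 0 0 0;0 0 0 12 0 0 0;0 0 0 8 0 0 0;0 0 0 2 10 0 0;0 0 0 0 12 0 0;0 0 0 0 10 0 0;0 0 0 0 4 0 0;0 0 0 0 0 0 0;0 0 0 0 0 0 0"

```text
time: 17.17
eef_pos: [0.5662, 0.1163, 0.2067]
tool_rot: [-0.0, -0.009, 1.0, -0.0]
wrist_force: [-0.3, -0.4, -1.2]
gripper_width: 0.0208
finger_force: 59.1
```

```bash
python3 - <<'E'
from h import *
tool([573,115.6,207])
E
```

```text
t 17.17 eef [566.2 116.3 206.7] xdeg -178.93 z [-0.     -0.0001 -1.    ] F [-0.3 -0.4 -1.2] w 20.8 j [ 0.01  0.1   1.77 -0.    1.27 -1.58]
[573.  115.6 207. ] -> [-6.7 -0.8 -0.3]
```

jog_arm --motion "0 0 0 -3 -0.6 0 0;0 0 0 -2 0 0 0;0 0 0 -1 0 0 0;0 0 0 0 0 0 0"

```text
time: 17.5
eef_pos: [0.5724, 0.1149, 0.2068]
tool_rot: [0.0, -0.008, 1.0, 0.0]
wrist_force: [0.2, 0.3, -2.6]
gripper_width: 0.0205
finger_force: 59.1
```

jog_arm --motion "0 0 0 -0.8 0 0 0;0 0 0 0 0 0 0"

```text
time: 17.67
eef_pos: [0.573, 0.1151, 0.2068]
tool_rot: [0.0, -0.009, 1.0, 0.0]
wrist_force: [-0.6, -0.3, -2.1]
gripper_width: 0.0204
finger_force: 59.1
```

jog_arm --motion "0 0 0 -0.8 0 0 0;0 0 0 0 0 0 0"

```text
time: 17.83
eef_pos: [0.5737, 0.1152, 0.2068]
tool_rot: [0.0, -0.009, 1.0, -0.0]
wrist_force: [-0.1, 0.8, -2.2]
gripper_width: 0.0208
finger_force: 59.1
```

jog_arm --motion "0 0 0 -0.8 0 0 0;0 0 0 0 0 0 0"

```text
time: 18.0
eef_pos: [0.5745, 0.1153, 0.2068]
tool_rot: [0.0, -0.009, 1.0, 0.0]
wrist_force: [-0.2, 0.2, -2.6]
gripper_width: 0.0206
finger_force: 59.1
```

jog_arm --motion "0 0 0 -0.7 0 0 0;0 0 0 0 0 0 0"

```text
time: 18.17
eef_pos: [0.5752, 0.1153, 0.2068]
tool_rot: [0.0, -0.009, 1.0, -0.0]
wrist_force: [-0.2, 0.9, -1.6]
gripper_width: 0.0207
finger_force: 59.1
```

jog_arm --motion "0 0 0 -0.7 0 0 0;0 0 0 0 0 0 0"

```text
time: 18.33
eef_pos: [0.576, 0.1153, 0.2068]
tool_rot: [0.0, -0.009, 1.0, -0.0]
wrist_force: [0.2, 0.2, -2.9]
gripper_width: 0.0205
finger_force: 59.1
```

jog_arm --motion "0 0 0 -0.7 0 0 0;0 0 0 0 0 0 0"

```text
time: 18.5
eef_pos: [0.5766, 0.1153, 0.2068]
tool_rot: [-0.0, -0.009, 1.0, 0.0]
wrist_force: [-0.1, 0.7, -2.7]
gripper_width: 0.0206
finger_force: 59.1
```

jog_arm --motion "0 0 0 -0.7 0 0 0;0 0 0 0 0 0 0"

```text
time: 18.67
eef_pos: [0.577, 0.1153, 0.2068]
tool_rot: [-0.0, -0.009, 1.0, 0.0]
wrist_force: [-0.6, -0.6, -0.3]
gripper_width: 0.0208
finger_force: 59.2
```

jog_arm --motion "0 0 0 -0.7 0 0 0;0 0 0 0 0 0 0"

```text
time: 18.83
eef_pos: [0.5776, 0.1153, 0.2067]
tool_rot: [-0.001, -0.009, 1.0, -0.0]
wrist_force: [-3.4, -0.8, -1.4]
gripper_width: 0.021
finger_force: 59.3
```

jog_arm --motion "0 0 0 -0.5 0 0 0;0 0 0 0 0 0 0"

```text
time: 19.0
eef_pos: [0.578, 0.1154, 0.2067]
tool_rot: [-0.001, -0.009, 1.0, -0.0]
wrist_force: [-3.4, 0.0, 0.4]
gripper_width: 0.0206
finger_force: 59.4
```

Front contact is at x ≈ 576.9, so the hole is at TCP ≈ (605.9, 115.7). Backing off, rising, and coming over it.

jog_arm --motion "0 0 0 4 0 0 0;0 0 0 4 0 0 0;0 0 0 0 0 -12 0;0 0 0 0 0 -12 0;0 0 0 -5 0 0 0;0 0 0 -12 0 0 0;0 0 0 -12 0 0 0;0 0 0 -6 0 0 0;0 0 0 0 0 0 0;0 0 0 0 0 0 0"

```text
time: 19.83
eef_pos: [0.6056, 0.1158, 0.2309]
tool_rot: [0.0, -0.009, 1.0, 0.0]
wrist_force: [-0.2, 0.3, -2.3]
gripper_width: 0.0206
finger_force: 59.2
```

```bash
python3 - <<'E'
from h import *
tool([605.9,115.7,222],[605.9,115.7,218])
E
```

```text
t 19.83 eef [605.6 115.8 230.9] xdeg -179.0 z [ 0.  0. -1.] F [-0.2  0.3 -2.3] w 20.6 j [ 0.01  0.17  1.65  0.    1.33 -1.58]
[605.9 115.7 222. ] -> [-0.3 -0.1  8.9]
[605.9 115.7 218. ] -> [ 0. -0.  4.]
```

Top of the ear should meet the foot at TCP z ≈ 219. I'll go down to 221, then creep.

jog_arm --motion "0 0 0 -0.3 0 5 0;0 0 0 0 0 4 0;0 0 0 0 0 1 0;0 0 0 0 0 0 0"

```text
time: 20.17
eef_pos: [0.605, 0.1159, 0.2198]
tool_rot: [-0.001, -0.009, 1.0, 0.0]
wrist_force: [1.1, -0.1, -2.1]
gripper_width: 0.021
finger_force: 59.2
```

jog_arm --motion "0 0 0 0 0 1 0;0 0 0 0 0 1 0;0 0 0 0 0 0 0"

```text
time: 20.42
eef_pos: [0.6057, 0.1158, 0.2187]
tool_rot: [-0.0, -0.009, 1.0, -0.0]
wrist_force: [0.5, -0.3, -2.1]
gripper_width: 0.0205
finger_force: 59.2
```

jog_arm --motion "0 0 0 0 0 1 0;0 0 0 0 0 1 0;0 0 0 0 0 0 0"

```text
time: 20.67
eef_pos: [0.6056, 0.1158, 0.2166]
tool_rot: [-0.0, -0.009, 1.0, 0.0]
wrist_force: [-0.5, -0.6, -2.3]
gripper_width: 0.0206
finger_force: 59.2
```

jog_arm --motion "0 0 0 0 0 1 0;0 0 0 0 0 1 0;0 0 0 0 0 1 0;0 0 0 0 0 0 0"

```text
time: 21.0
eef_pos: [0.6056, 0.1158, 0.2135]
tool_rot: [-0.0, -0.009, 1.0, -0.0]
wrist_force: [0.6, 0.3, -1.9]
gripper_width: 0.0208
finger_force: 59.2
```

jog_arm --motion "0 0 0 0 0 1 0;0 0 0 0 0 1 0;0 0 0 0 0 1 0;0 0 0 0 0 0 0;0 0 0 0 0 0 0"

```text
time: 21.42
eef_pos: [0.6057, 0.1158, 0.2107]
tool_rot: [-0.0, -0.009, 1.0, 0.0]
wrist_force: [-0.1, -0.2, -1.5]
gripper_width: 0.0206
finger_force: 59.2
```

The pin is in the upper ear with no force. On to the eye (TCP ≈ 183).

jog_arm --motion "0 0 0 0 0 3 0;0 0 0 0 0 4 0;0 0 0 0 0 4 0;0 0 0 0 0 4 0;0 0 0 0 0 4 0;0 0 0 0 0 3 0;0 0 0 0 0 1 0;0 0 0 0 0 0 0"

```text
time: 22.08
eef_pos: [0.6055, 0.1158, 0.1873]
tool_rot: [-0.0, -0.009, 1.0, -0.0]
wrist_force: [0.3, -0.3, -1.3]
gripper_width: 0.0208
finger_force: 59.2
```

jog_arm --motion "0 0 0 0 0 1 0;0 0 0 0 0 1 0;0 0 0 0 0 1 0;0 0 0 0 0 1 0;0 0 0 0 0 1 0;0 0 0 0 0 0 0"

```text
time: 22.58
eef_pos: [0.6056, 0.1158, 0.1825]
tool_rot: [-0.0, -0.009, 1.0, -0.0]
wrist_force: [-0.4, 1.0, -1.8]
gripper_width: 0.0207
finger_force: 59.2
```

jog_arm --motion "0 0 0 0 0 1 0;0 0 0 0 0 1 0;0 0 0 0 0 1 0;0 0 0 0 0 1 0;0 0 0 0 0 0 0"

```text
time: 23.0
eef_pos: [0.6056, 0.1158, 0.1785]
tool_rot: [-0.0, -0.009, 1.0, -0.0]
wrist_force: [-0.1, 0.6, -1.7]
gripper_width: 0.0205
finger_force: 59.2
```

Through the eye's mouth. Next the lower ear (TCP ≈ 154).

jog_arm --motion "0 0 0 0 0 3 0;0 0 0 0 0 4 0;0 0 0 0 0 4 0;0 0 0 0 0 4 0;0 0 0 0 0 3 0;0 0 0 0 0 2 0;0 0 0 0 0 0 0"

```text
time: 23.58
eef_pos: [0.6054, 0.1158, 0.158]
tool_rot: [-0.001, -0.009, 1.0, -0.0]
wrist_force: [-0.5, 0.4, -2.8]
gripper_width: 0.0207
finger_force: 59.2
```

jog_arm --motion "0 0 0 0 0 1 0;0 0 0 0 0 1 0;0 0 0 0 0 1 0;0 0 0 0 0 1 0;0 0 0 0 0 1 0;0 0 0 0 0 0 0"

```text
time: 24.08
eef_pos: [0.6056, 0.1158, 0.1536]
tool_rot: [-0.0, -0.009, 1.0, 0.0]
wrist_force: [-0.2, -0.3, -2.2]
gripper_width: 0.0206
finger_force: 59.2
```

jog_arm --motion "0 0 0 0 0 1 0;0 0 0 0 0 1 0;0 0 0 0 0 1 0;0 0 0 0 0 1 0;0 0 0 0 0 0 0"

```text
time: 24.5
eef_pos: [0.6055, 0.1158, 0.1494]
tool_rot: [-0.0, -0.009, 1.0, -0.0]
wrist_force: [0.3, -0.3, -3.3]
gripper_width: 0.0205
finger_force: 59.2
```

In the lower ear too. The flange should seat at TCP ≈ 124.

jog_arm --motion "0 0 0 0 0 3 0;0 0 0 0 0 4 0;0 0 0 0 0 4 0;0 0 0 0 0 4 0;0 0 0 0 0 3 0;0 0 0 0 0 2 0;0 0 0 0 0 1 0;0 0 0 0 0 0 0"

```text
time: 25.17
eef_pos: [0.6056, 0.1158, 0.1284]
tool_rot: [-0.0, -0.009, 1.0, -0.0]
wrist_force: [-0.6, 0.2, -1.3]
gripper_width: 0.0207
finger_force: 59.2
```

jog_arm --motion "0 0 0 0 0 1 0;0 0 0 0 0 0.7 0;0 0 0 0 0 0 0"

```text
time: 25.42
eef_pos: [0.6058, 0.1158, 0.1271]
tool_rot: [0.0, -0.009, 1.0, 0.0]
wrist_force: [-0.5, 0.6, -2.2]
gripper_width: 0.0205
finger_force: 59.2
```

jog_arm --motion "0 0 0 0 0 0.7 0;0 0 0 0 0 0.5 0;0 0 0 0 0 0 0"

```text
time: 25.67
eef_pos: [0.6057, 0.1158, 0.1258]
tool_rot: [-0.0, -0.009, 1.0, -0.0]
wrist_force: [1.1, 0.4, -1.2]
gripper_width: 0.0206
finger_force: 59.2
```

jog_arm --motion "0 0 0 0 0 0.7 0;0 0 0 0 0 0 0"

```text
time: 25.83
eef_pos: [0.6057, 0.1158, 0.1251]
tool_rot: [-0.0, -0.009, 1.0, -0.0]
wrist_force: [0.9, 0.9, -1.7]
gripper_width: 0.0205
finger_force: 59.2
```

jog_arm --motion "0 0 0 0 0 0.5 0;0 0 0 0 0 0 0"

```text
time: 26.0
eef_pos: [0.6057, 0.1158, 0.1246]
tool_rot: [-0.0, -0.009, 1.0, -0.0]
wrist_force: [-0.5, -0.1, -1.4]
gripper_width: 0.0206
finger_force: 59.2
```

jog_arm --motion "0 0 0 0 0 0.5 0;0 0 0 0 0 0 0"

```text
time: 26.17
eef_pos: [0.6058, 0.1158, 0.1243]
tool_rot: [0.0, -0.009, 1.0, 0.0]
wrist_force: [-0.5, -0.6, -2.7]
gripper_width: 0.0208
finger_force: 59.3
```

jog_arm --motion "0 0 0 0 0 0.5 0;0 0 0 0 0 0 0"

```text
time: 26.33
eef_pos: [0.6059, 0.1158, 0.1242]
tool_rot: [0.0, -0.009, 1.0, -0.0]
wrist_force: [-2.3, -1.5, 2.8]
gripper_width: 0.0205
finger_force: 59.4
```

Seated: the descent stalls at z ≈ 124.2 and the force turns upward. Releasing.

jog_arm --motion "0 0 0 0 0 0 0.3;0 0 0 0 0 0 0.35;0 0 0 0 0 0 0.5;0 0 0 0 0 0 0.8;0 0 0 0 0 0 0.9;0 0 0 0 0 0 0.9;0 0 0 0 0 0 0.9"

```text
time: 26.92
eef_pos: [0.6058, 0.1158, 0.1237]
tool_rot: [0.0, -0.009, 1.0, 0.0]
wrist_force: [-0.3, 0.4, 0.6]
gripper_width: 0.0767
finger_force: 0.0
```

jog_arm --motion "0 0 0 0 0 -5 0.9;0 0 0 0 0 -15 0.9;0 0 0 0 0 -30 0.9;0 0 0 0 0 -35 0.9;0 0 0 0 0 -35 0.9;0 0 0 20 0 -20 0.9;0 0 0 35 -20 0 0.9;0 0 0 35 -20 0 0.9;0 0 0 35 -20 0 0.9;0 0 0 30 -20 0 0.9;0 0 0 0 -40 0 0.9;0 0 0 0 -40 0 0.9;0 0 0 0 -40 0 0.9;0 0 0 0 -20 0 0.9;0 0 0 0 0 0 0.9"

```text
time: 28.17
eef_pos: [0.4545, -0.1103, 0.2644]
tool_rot: [0.0, -0.006, 1.0, -0.001]
wrist_force: [-0.1, 0.6, -0.5]
gripper_width: 0.0766
finger_force: 0.0
```

```bash
python3 - <<'E'
from h import *
tool()
s=camera("side"); t=camera("top")
a=cv2.resize(s["image"][110:310,215:370],None,fx=2.5,fy=2.5,interpolation=cv2.INTER_CUBIC)
b=cv2.resize(t["image"][120:220,150:230],None,fx=5,fy=5,interpolation=cv2.INTER_CUBIC)
cv2.imwrite("pics/end.png",np.hstack([a,b]))
C=cloud(t);x,y,z=C[...,0],C[...,1],C[...,2]
m=(np.hypot(x-.604,y-.1155)<.03)&(z>.14); print("grip top",m.sum(),np.median(C[m],0))
m=(np.hypot(x-.604,y-.1155)<.02)&(z>.117)&(z<.13); print("flange",m.sum(),np.median(C[m],0))
m=(np.hypot(x-.602,y-.2055)<.02)&(z>.1); print("knob",m.sum(),C[m].mean(0))
E
```

```text
t 28.17 eef [ 454.5 -110.3  264.4] xdeg -179.3 z [ 0.0008 -0.0014 -1.    ] F [-0.1  0.6 -0.5] w 76.6 j [-0.48 -0.23  1.97 -0.    1.4  -2.06]
grip top 41 [0.6044 0.1143 0.1607]
flange 29 [0.6006 0.1075 0.1205]
knob 33 [0.6013 0.2033 0.1196]
```

View pics/end.png

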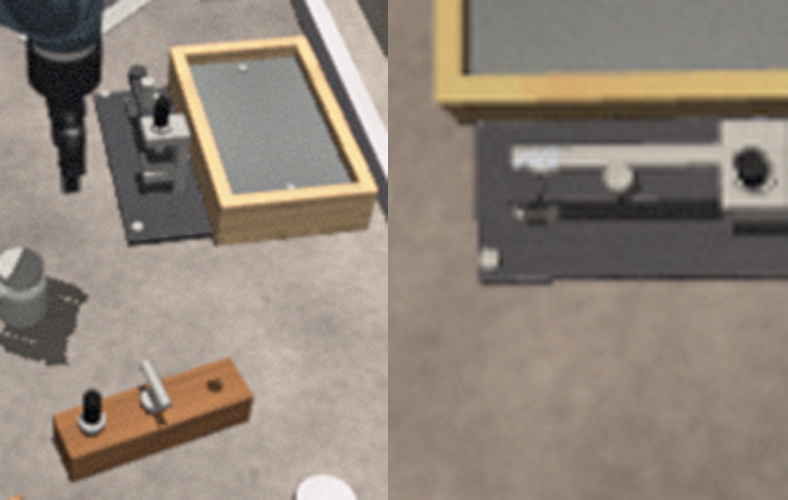

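The pin stands seated in the ear (end.png 162,115 and 752,168): grip top at z 0.161 and flange at 0.1205, both as expected. The bar is shut, and the other two pins are still in the rack.

```bash
python3 -c "
from cell import *
print(sign_off())"
```

```text
the job is handed in; nothing more can be done
None
```

The latch bar is shut on its stop, the long pin is through both ears and the eye with its flange on the upper ear and let go, and the job is handed in at about 28 s; the sign-off gave no verdict, and the hardest press was about 22 N against the bar's stop.

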